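# Snap the guard cover onto the sampling port

### The job

Pick up the loose white guard cover by its grip bar, set it square over the rim of the port on the low sampling module, and press it straight down until both clip arms have snapped in under the rim; then let go and leave it. The port stands at an unknown height on a delicate seal, so feel your way down, press no harder than the clips need (20 N is ample, 40 N would harm it), and do not disturb the vials and other things around.

Things in the scene. Friction and masses are not known exactly. Their poses are not given: they have to be found in the camera images.
- cover_mid (a point): Middle of the loose guard cover, a white plastic oblong cap 82 (x) x 69 (y) x 63 (z) mm standing open side down on the bench; the point is 31.5 mm above its foot, z up. A plate (underside 28, top 33 mm above the foot) has the grip bar on top. End walls at x = +-37.5 to 41 mm hang right down to the foot. A half turn about z makes no difference.
- grip_bar (a point): Centre of the cover's plain upright grip bar: 44 mm along x, 14 mm thick along y, 30 mm high (33 to 63 mm above the cover's foot; this point 48 mm above the foot). Hold it across its 14 mm; it stands clear on all sides above the plate.
- cover: The cover as a whole, 0.12 to 0.19 kg; origin at the centre of its foot, x long, y short, z up.
- module: Low white sampling module with a dark deck, 220 x 200 x 60 mm, fixed to the bench; origin at the centre of its underside. It carries the metal port.
- port_place (a point): Point on the deck (60 mm above the bench) on the port's axis; x, y are the port's long and short directions. A metal neck (54 x 38 mm) ends in an oblong rim 13 mm thick: 68 (x) x 60 (y) mm at its underside, narrowing to 62 x 50 mm at its flat top. The port's height is adjustable, clamped and NOT measured: its rim top is 50 to 100 mm above this point, so feel for it.
- seat_disc (a joint): Steel spring disc, 26 mm across, in the middle of the rim's top. m: 0 = free (7 mm proud of the rim), grows as pressed; 0.007 = the cover's plate hard on the rim. It pushes back with 3 N at first, 6 N at the end, and lifts off a cover that is not clipped. A clipped, released cover keeps it at about 0.0045.
- clip_a (a joint): Rigid sprung clip arm on the cover's +y side (y 31.5 to 34.5 mm, 24 mm wide), hung from the plate; its inward hook has a sloping lower face and a flat top 12.5 mm above the cover's foot. rad: 0 = straight (at rest, and once snapped under the rim), about 0.17 spread over the rim's widest part.
- clip_b (a joint): The like arm on the -y side. On the port the cover's x lies along the port's x: end walls outside the rim's ends (3.5 mm play), hooks over its long flanks. Pressing, resistance begins about 16 mm before the end, stays at 7 to 15 N (a dip midway is not the snap), drops to 5 N at the snap 2.5 mm before the end, then rises steeply as the plate meets the rim: 20 N there means home.
- vial_1: Bystander: small capped glass vial, 22 mm across, 38 mm high, on the module's deck. Origin: centre of its foot.
- vial_2: Bystander: a like vial on the deck.
- vial_3: Bystander: a like vial standing on the bench about 0.1 m from the cover.
- reagent: Bystander: round grey jar with a blue cap, 66 mm across, 120 mm high. Origin: centre of its foot.
- tape: Bystander: roll of tape lying flat, 90 mm across, 24 mm high. Origin: centre of its underside.
- screwdriver: Bystander: screwdriver lying on the bench, 160 mm long.
- mouse: Bystander: black computer mouse, 100 x 58 x 33 mm. Origin: centre of its underside.
Not all that is in view belongs to the job. Several things look just like the cover: the one meant starts farthest to the robot's left.

How it is judged:
On the way, in this order (a step that is already met when the one before it is completed fails the run):
1. the cover is held or set over the port, not yet pressed home (horizontal distance between cover_mid and port_place below 0.015 m and z of cover_mid in the frame of port_place above 0.05 m and value of joint seat_disc below 0.002 m), for 0.1 s.
2. both clip arms have snapped in under the rim (value of joint seat_disc above 0.003 m and value of joint each of clip_a, clip_b below 0.06 rad and angle between cover_mid's own z axis and vertical below 0.04 rad and horizontal distance between cover_mid and port_place below 0.008 m), for 0.1 s.
At the end, for the whole second after the job is handed in: The released cover sits on the port, within 8 mm of its centre and level within 0.04 rad, both clip arms closed under the rim (under 0.06 rad), the spring disc held down more than 3 mm, at rest (all of step 2 and linear speed of cover below 0.02 m/s); the robot touches nothing.
It fails at once if the cover was pressed on the port too hard: contact forces between them, pinch of the clips included, over 45 N (about 39 N of push) (contact force between cover and module above 45 N).
It fails at once if a vial or other bystander was moved more than 30 mm (distance of any of vial_1, vial_2, vial_3, reagent, tape, screwdriver, mouse from where it was at the start of the episode above 0.03 m).
It also fails if it takes over 56 s, if anything falls off the work surface, if the arm or the gripper's body presses on something with over 40 N, if the wrist force passes 120 N, or if a joint passes its speed limit or range.

### The arm

A 6-joint arm with a two-finger parallel gripper is mounted at the origin on the work surface. World frame = base frame: x ahead of the robot, y to its left, z up, the work surface at z = 0. Lengths are in m, angles in rad, forces in N, time in s.
With the tool pointing down it reaches from about 0.35 to 0.975 m from the base axis. Payload 4.9 kg.
Tool frame: the origin (TCP) lies at the very end of the fingers, on their centre line; the grasp point (between the pads) lies 19 mm behind it; z points along the fingers, y is the line along which they close (so a half turn about z gives the same grasp; the last joint's range is limited). The gripper opens to 85 mm and grips with 20 to 120 N. Pads are 22 mm wide; open, the fingers measure 114 mm over their backs; the gripper's body (76 mm by 85 mm) begins 54 mm behind the grasp point. The pads swing forward as they close: fully open they stand 13 mm farther back than shut.
Start: joints at [1.049, 0.053, 1.613, -0, 1.476, -0.119], TCP at [0.245, 0.575, 0.231] pointing down, gripper open.
Joint ranges: [-3.01, 3.01], [-1.01, 2.22], [0.06, 2.58], [-1.02, 4.17], [0.09, 2.62], [-3.14, 3.14]. Speed limits (rad/s): [2.57, 2.57, 3.14, 3.14, 3.14, 3.14].

### API

Orientations are given as a rotation vector (axis times angle).
In Python, from station import ctrl gives the robot as it stands.
- The arm moves only by the shell command python3 -m crank 'ROWS' [OPENING] [FORCE]. ROWS is text: rows parted by semicolons, each of 4 numbers parted by spaces: the shift along the world's x, y, z in units of 0.5 m (1.0 is 0.5 m), then the turn about the world's z in units of 90 degrees (1.0 is 90 degrees). In form: x y z turn; .... A call has exactly 5 rows; each row shifts and turns the commanded pose from where the row before left it; what a row does not reach is not made up. A row lasts 1/12 s, in which the tool goes at most 41.7 mm and 7.16 degrees, less where a joint would pass 70% of its speed; a pose out of reach is approached as far as the arm can. A call with a number of a shift or a turn outside -1 to 1 is refused whole. A call with a gripper value outside its range is refused whole. OPENING is the opening in per cent of the stroke, from 0 (shut) to 100 (fully open), set as the call begins (- or left out, the last holds). The fingers move at their own pace and stop on an object; FORCE is the grip in N (left out, the last holds). Time passes only in rows, so rows that do not move let the fingers close, or fill a call up. It gives the time, the measured TCP pose, the force, the opening and the grip force at its end, in the units of the state.
- ctrl.get_obs(): the state, without advancing time (a new reading comes with each control period).
- ctrl.get_image(name): name is "scene" or "top" or "wrist"; returns (picture, depth): 420x560x3 uint8, red, green, blue; 420x560 float32, m along the optical axis (not along the pixel's ray), 0 where there is no reading.
- ctrl.get_calibration(name): a dict with "fx", "fy", "cx", "cy" (pixels), "extrinsics" (4x4, takes a point from world to camera coordinates). Camera axes: x right, y down, z forward; pixel columns grow to the right and rows downward; lengths in m; the calibration is good to about 2 mm. A picture is of the moment at which its call begins: read the wrist's pose just before it. get_calibration takes no time and is no camera call; for the wrist camera it gives the pose at the moment of the call.
- ctrl.finish_job(): hands the job in; it is judged then, once.
The state is a dict: "t": time; "q": joint angles; "dq": joint speeds; "effort": joint torques, N m; "tool_pos": TCP position; "tool_rot": TCP orientation; "contact_force": force on the tool from outside, world axes, zero at the start; "wrist_torque": the same for the moment, N m; "opening": finger opening in m; "grip_force": force on a finger pad.
Only numpy, scipy, OpenCV 4.12 (cv2) and the standard library are available. Lean on these libraries where they do the work, as an engineer would, in place of code of your own. Each camera call takes 0.05 s, during which the arm holds its last target. There are 200 camera calls.

## Working session

There is one attempt and no reset: what is moved stays moved. The work goes in short steps, Python scripts to look and compute and a shell command to move; the robot and the scene stay as the last step left them, time stands still between calls to the robot, and variables do not carry over. Pictures are saved under pics/ and viewed, at most 10 in all, crops included, and the job is handed in when it is done.

```bash
mkdir -p pics; ls
cat > h.py <<'E'
import numpy as np,cv2
from station import ctrl
def snap(n,f):
    c=ctrl.get_calibration(n);im,d=ctrl.get_image(n)
    cv2.imwrite(f'pics/{f}.png',im[...,::-1]);np.savez(f'pics/{f}.npz',im=im,d=d,K=np.array([c['fx'],c['fy'],c['cx'],c['cy']]),E=np.array(c['extrinsics']))
def load(f):
    z=np.load(f'pics/{f}.npz');return z['im'],z['d'],z['K'],z['E']
def cloud(f):
    im,d,K,E=load(f);v,u=np.indices(d.shape)
    P=np.stack([(u-K[2])/K[0]*d,(v-K[3])/K[1]*d,d],-1)
    W=(P-E[:3,3])@E[:3,:3];W[d==0]=np.nan
    return im,W
E
python3 -c "
from h import *
snap('scene','s0');snap('top','t0');print(ctrl.get_obs())
a=cv2.imread('pics/s0.png');b=cv2.imread('pics/t0.png')
for n in('s0','t0'):
  im,W=cloud(n);print(n,np.nanmin(W,(0,1)),np.nanmax(W,(0,1)),load(n)[3])
"
```

```text
pics
{'t': 0.1, 'q': array([ 1.04899543e+00,  5.32813144e-02,  1.61413977e+00,  1.17459987e-05,
        1.47596514e+00, -1.18985884e-01]), 'dq': array([ 0.00084752, -0.00176638, -0.00322132, -0.00246381, -0.00212283,
       -0.00142685]), 'effort': array([-5.09002475e-04, -3.94900739e+01, -3.71364820e+01, -1.55296243e-04,
        3.88169297e-03, -4.84893405e-06]), 'tool_pos': array([0.24472039, 0.57450392, 0.23020196]), 'tool_rot': array([-6.28357438e-01, -3.07752265e+00,  2.66768975e-03]), 'contact_force': array([0.47954947, 0.40187201, 0.33375053]), 'wrist_torque': array([-0.01858927, -0.0641438 , -0.04003347]), 'grip_force': 0.0, 'opening': 0.08518555366360243}
s0 [-1.68634832 -2.40171495 -0.77137921] [1.2194737  0.85637926 0.61069957] [[-0.84490808  0.53483057 -0.00930571  0.44376867]
 [ 0.30956121  0.47469926 -0.8239129  -0.16122895]
 [-0.43623639 -0.69901135 -0.56664004  1.64963379]
 [ 0.          0.          0.          1.        ]]
t0 [ 0.03777065 -1.13000495 -0.67414576] [1.22601929 1.28981118 0.56290594] [[-0.01143501 -0.99977558  0.01783337  0.11205393]
 [-0.99246403  0.00917179 -0.12219262  0.58948369]
 [ 0.12200164 -0.01909626 -0.99234618  1.16938622]
 [ 0.          0.          0.          1.        ]]
```

View pics/t0.png

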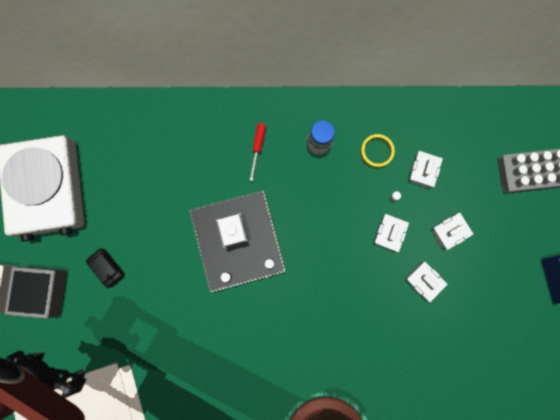

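View pics/s0.png

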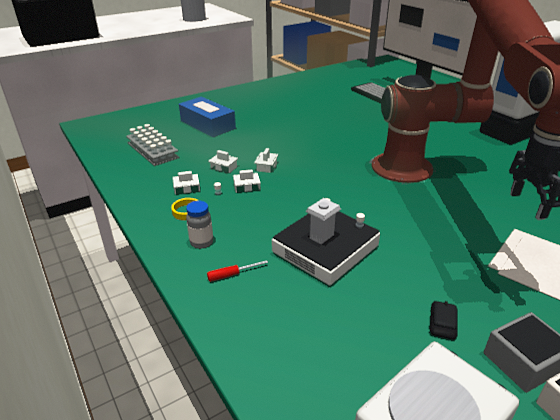

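Top view: the four look-alike covers are at (392,233), (426,169), (453,231) and (427,282). Image left is the robot's left, so the target is the one at (392,233). The port is at (232,230), with deck vials at (225,277) and (269,264), and vial_3 at (396,196).

Run:
```python
from h import *
im,W=cloud('t0');_,_,K,E=load('t0')
v,u=np.indices(im.shape[:2])
def reg(u0,v0,r): return (abs(u-u0)<r)&(abs(v-v0)<r)
def rect(m,name):
    P=W[m][:,:2].astype(np.float32);(c,s,a)=cv2.minAreaRect(P*1000)
    print(name,'n',m.sum(),'c',np.round(c,1),'size',np.round(s,1),'ang',round(a,1),'medz',np.nanmedian(W[m][:,2]))
for n,(a,b) in dict(tgt=(392,233),c2=(426,169),c3=(453,231),c4=(427,282)).items():
    R=reg(a,b,24); z=W[...,2]
    white=im.min(-1)>120
    rect(R&(z>.022)&(z<.045),n+' plate'); rect(R&(z>.05),n+' bar')
R=reg(232,232,24);z=W[...,2]
h=np.histogram(z[R],bins=np.arange(.05,.2,.005));print([(round(b,3),c) for c,b in zip(*h) if c])
rect(R&(z>.11),'rim+disc')
rect(reg(237,241,52)&(z>.045),'deck')
import json
np.set_printoptions(precision=0,suppress=True,linewidth=250)
print((z[228-14:228+26:2,214:252:2]*1000))
print((z[212:256:2,370:416:2]*1000))
for n,(a,b) in dict(v1=(225,277),v2=(269,264),v3=(396,196)).items(): rect(reg(a,b,7)&(z>(.08 if n!='v3' else .02)),n)
```

```text
tgt plate n 669 c [ 528.1 -184.1] size [69.4 82.7] ang 67.8 medz 0.03243635614281153
tgt bar n 103 c [ 528.5 -183.7] size [14.1 43.5] ang 67.6 medz 0.06199717012849567
c2 plate n 641 c [ 701.1 -285. ] size [69.4 84.2] ang 70.6 medz 0.032656334529599075
c2 bar n 102 c [ 700.3 -285.3] size [15.7 43.9] ang 73.1 medz 0.0618337396969304
c3 plate n 675 c [ 531.  -349.2] size [69.4 83.6] ang 28.9 medz 0.03229462544583291
c3 bar n 105 c [ 531.1 -347.9] size [14.7 43.5] ang 28.9 medz 0.06206529907831694
c4 plate n 701 c [ 398.3 -271.5] size [83.1 68.5] ang 41.9 medz 0.03225842120875556
c4 bar n 111 c [ 398.3 -271.5] size [44.2 13.6] ang 42.3 medz 0.06132617839467563
[(np.float64(0.05), np.int64(25)), (np.float64(0.055), np.int64(791)), (np.float64(0.06), np.int64(653)), (np.float64(0.065), np.int64(13)), (np.float64(0.14), np.int64(18)), (np.float64(0.145), np.int64(62)), (np.float64(0.15), np.int64(280)), (np.float64(0.155), np.int64(271)), (np.float64(0.16), np.int64(72)), (np.float64(0.165), np.int64(11))]
rim+disc n 714 c [530.  229.5] size [68.  60.2] ang 14.7 medz 0.1549738345883191
dec
[... 3644 characters left out ...]
 -4. -7.]
 [ 2. -2.  2. -1. -2.  2. 21. 27. 28. 31. 36. 33. 30. 30. 35. 30.  2.  1. -0.  1. nan -1. -2.]
 [-2. -5. -0. -0. -2. -2. -0. -2. 11. 25. 31. 34. 33. 30. 29.  0.  4.  2. -1. -1. -2. -3. -2.]
 [-1.  2. -7.  1. -1.  2. -2.  2.  4. -3.  0. 16. 32. 35. 32. -1. -4. -2.  4. -2.  0. -1. -1.]
 [ 2.  1. -2. -1. -0.  2. -3.  0. -3. -1. -5.  4.  1. -3.  1. -2. -2.  1.  2. -2. -3. -2.  1.]
 [ 3.  2.  0.  1. -0. -2.  2. -2. -2.  1. -2. -3. -3.  2.  2. -3. -0. -1.  1. -1. -0. -2.  3.]]
v1 n 68 c [418. 249.] size [22. 20.] ang 89.2 medz 0.0974556730420652
v2 n 62 c [449. 141.] size [20. 20.] ang 89.5 medz 0.09797205828162481
v3 n 64 c [ 627. -199.] size [20. 19.] ang 46.2 medz 0.037979450740550924
```

```bash
R='.0226 -.0606 0 0; .0226 -.0606 0 0; .0226 -.0606 0 0; .0226 -.0606 0 0; .0226 -.0606 0 0'
python3 -m crank '.0226 -.0606 0 .009; .0226 -.0606 0 0; .0226 -.0606 0 0; .0226 -.0606 0 0; .0226 -.0606 0 0' 100 40
python3 -m crank '.0226 -.0606 0 0; .0226 -.0606 0 0; .0226 -.0606 0 0; .0226 -.0606 0 0; .0226 -.0606 0 0'
python3 -m crank '.0226 -.0606 0 0; .0226 -.0606 0 0; .0226 -.0606 0 0; .0226 -.0606 0 0; .0226 -.0606 0 0'
python3 -m crank '.0226 -.0606 0 0; .0226 -.0606 0 0; .0226 -.0606 0 0; .0226 -.0606 0 0; .0226 -.0606 0 0'
python3 -m crank '.0226 -.0606 0 0; .0226 -.0606 0 0; .0226 -.0606 0 0; .0226 -.0606 0 0; .0226 -.0606 0 0'
python3 -m crank '0 0 0 0;0 0 0 0;0 0 0 0;0 0 0 0;0 0 0 0'
python3 -c "
from h import *
o=ctrl.get_obs();r=o['tool_rot'];print(o['tool_pos'],cv2.Rodrigues(r)[0].round(4));snap('wrist','w0')
im,W=cloud('w0')
z=W[...,2];near=np.hypot(W[...,0]-.528,W[...,1]+.184)<.06
for n,m in(('bar',near&(z>.05)),('plate',near&(z>.022)&(z<.045))):
  c,s,a=cv2.minAreaRect((W[m][:,:2]*1000).astype(np.float32));print(n,c,s,a,np.median(z[m]),np.median(W[m][:,:2],0))
"
```

```text
t: 0.52
tool_pos: [0.3015, 0.4219, 0.2306]
tool_rot: [-0.606, -3.082, 0.001]
contact_force: [0.7, 0.1, 0.3]
opening: 0.0855
grip_force: 0.0
t: 0.93
tool_pos: [0.3579, 0.2704, 0.2308]
tool_rot: [-0.606, -3.082, 0.0]
contact_force: [0.7, -0.4, -0.2]
opening: 0.0854
grip_force: 0.0
t: 1.35
tool_pos: [0.4144, 0.1189, 0.231]
tool_rot: [-0.607, -3.082, 0.0]
contact_force: [0.5, 0.3, 0.0]
opening: 0.0853
grip_force: 0.0
t: 1.77
tool_pos: [0.471, -0.0326, 0.2309]
tool_rot: [-0.607, -3.082, -0.0]
contact_force: [1.0, -0.6, 0.2]
opening: 0.0852
grip_force: 0.0
t: 2.18
tool_pos: [0.5275, -0.1841, 0.2306]
tool_rot: [-0.607, -3.081, -0.001]
contact_force: [1.1, 1.2, -0.3]
opening: 0.0856
grip_force: 0.0
t: 2.6
tool_pos: [0.5273, -0.1814, 0.2313]
tool_rot: [0.605, 3.083, 0.0]
contact_force: [-0.1, -0.3, -0.3]
opening: 0.0853
grip_force: 0.0
[ 0.52725509 -0.18141221  0.23131946] [[-9.259e-01  3.777e-01  0.000e+00]
 [ 3.777e-01  9.259e-01  1.000e-04]
 [ 0.000e+00  1.000e-04 -1.000e+00]]
bar (527.20849609375, -183.66119384765625) (119.98846435546875, 44.30335998535156) 66.96307373046875 0.30713078924604964 [ 0.51585915 -0.18114473]
plate (528.269287109375, -183.89349365234375) (68.72358703613281, 82.03630065917969) 67.676513671875 0.03520025210121546 [ 0.52425555 -0.18114733]
```

View pics/w0.png

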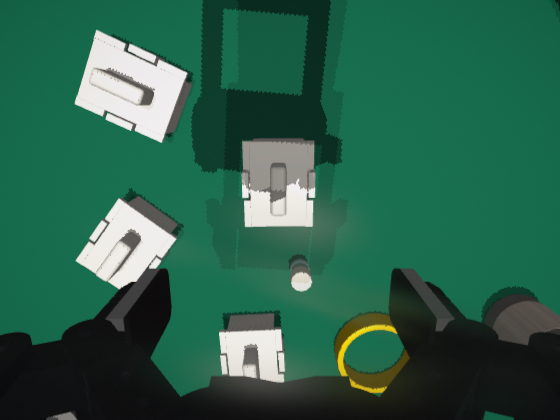

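The wrist view confirms the cover near (278,183), with the bar running along the image vertical and the fingers aligned to it. Vial_3 at (300,275) is clear of the fingers.

```bash
python3 -m crank '.002 -.005 -.06 0;0 0 -.06 0;0 0 -.06 0;0 0 -.06 0;0 0 -.04 0' 100 40
python3 -m crank '0 0 -.03 0;0 0 -.03 0;0 0 -.02 0;0 0 -.01 0;0 0 0 0'
python3 -m crank '0 0 0 0;0 0 0 0;0 0 0 0;0 0 0 0;0 0 0 0'
```

```text
t: 3.07
tool_pos: [0.5269, -0.1835, 0.0883]
tool_rot: [-0.604, -3.08, -0.001]
contact_force: [-0.8, -0.4, 0.1]
opening: 0.0855
grip_force: 0.0
t: 3.48
tool_pos: [0.5278, -0.1843, 0.0453]
tool_rot: [-0.605, -3.081, -0.001]
contact_force: [0.2, 0.2, -0.3]
opening: 0.0853
grip_force: 0.0
t: 3.9
tool_pos: [0.5289, -0.1853, 0.047]
tool_rot: [0.607, 3.081, -0.001]
contact_force: [-0.5, 0.2, 0.5]
opening: 0.0857
grip_force: 0.0
```

```bash
python3 -m crank '0 0 -.007 0;0 0 -.007 0;0 0 0 0;0 0 0 0;0 0 0 0'
python3 -m crank '0 0 0 0;0 0 0 0;0 0 0 0;0 0 0 0;0 0 0 0' 0 60
python3 -m crank '0 0 0 0;0 0 0 0;0 0 0 0;0 0 0 0;0 0 0 0'
python3 -m crank '0 0 0 0;0 0 0 0;0 0 0 0;0 0 0 0;0 0 0 0'
```

```text
t: 4.32
tool_pos: [0.5283, -0.185, 0.039]
tool_rot: [-0.607, -3.082, -0.0]
contact_force: [1.2, -0.5, 0.0]
opening: 0.0858
grip_force: 0.0
t: 4.73
tool_pos: [0.5285, -0.1851, 0.0394]
tool_rot: [0.607, 3.082, -0.0]
contact_force: [-0.3, 0.3, 0.5]
opening: 0.0253
grip_force: 0.0
t: 5.15
tool_pos: [0.5284, -0.185, 0.0392]
tool_rot: [-0.607, -3.082, -0.0]
contact_force: [-0.4, -0.3, -0.9]
opening: 0.013
grip_force: 61.2
t: 5.57
tool_pos: [0.5284, -0.185, 0.0392]
tool_rot: [-0.607, -3.082, 0.0]
contact_force: [0.8, -0.3, -1.2]
opening: 0.0129
grip_force: 61.2
```

```bash
python3 -m crank '0 0 .01 0;0 0 .03 0;0 0 .05 0;0 0 .06 0;0 0 .06 0'
python3 -m crank '0 0 .06 0;0 0 .06 0;0 0 .04 0;0 0 .022 0;0 0 0 0'
python3 -m crank '.001 .03 0 .02;0 .05 0 .03;0 .06 0 .03;0 .06 0 .03;0 .06 0 .03'
python3 -m crank '.001 .06 0 .03;0 .06 0 .03;0 .06 0 .03;0 .06 0 .03;0 .06 0 .03'
python3 -m crank '.001 .06 0 .03;0 .06 0 .03;0 .06 0 .03;0 .06 0 .021;0 .027 0 .01'
python3 -m crank '0 0 0 0;0 0 0 0;0 0 0 0;0 0 0 0;0 0 0 0'
python3 - <<'E'
from h import *
o=ctrl.get_obs();print(o['tool_pos'],o['contact_force'],o['opening']);R=cv2.Rodrigues(o['tool_rot'])[0];print(np.degrees(np.arctan2(R[1,1],R[0,1])),R.round(3))
snap('wrist','w1');snap('top','t1');snap('scene','s1')
cv2.imwrite('pics/c1.png',np.hstack([cv2.imread('pics/w1.png')[:,100:460],cv2.resize(cv2.imread('pics/s1.png')[120:300,240:420],(420,420))]))
E
```

```text
t: 5.98
tool_pos: [0.5277, -0.1847, 0.1449]
tool_rot: [-0.606, -3.081, -0.001]
contact_force: [0.7, -0.4, -0.6]
opening: 0.0129
grip_force: 61.0
t: 6.4
tool_pos: [0.5298, -0.1858, 0.239]
tool_rot: [0.606, 3.077, -0.003]
contact_force: [1.1, -0.6, -1.0]
opening: 0.0128
grip_force: 61.0
t: 6.82
tool_pos: [0.5273, -0.0528, 0.2321]
tool_rot: [-0.26, -3.126, -0.002]
contact_force: [1.1, -0.7, -1.5]
opening: 0.0129
grip_force: 61.0
t: 7.23
tool_pos: [0.5275, 0.0971, 0.2322]
tool_rot: [0.111, -3.135, -0.0]
contact_force: [0.3, -0.9, -2.0]
opening: 0.0128
grip_force: 61.0
t: 7.65
tool_pos: [0.5277, 0.2318, 0.2321]
tool_rot: [0.41, -3.11, -0.001]
contact_force: [-0.1, 0.3, -3.0]
opening: 0.0127
grip_force: 60.9
t: 8.07
tool_pos: [0.53, 0.2273, 0.2351]
tool_rot: [0.4, -3.116, 0.0]
contact_force: [-0.2, 0.8, -1.5]
opening: 0.0127
grip_force: 60.9
[0.53004649 0.22734214 0.23508133] [-0.18900083  0.83079149 -1.5262376 ] 0.012715903377821082
104.62241475293406 [[-0.968 -0.252 -0.   ]
 [-0.252  0.968 -0.   ]
 [ 0.    -0.    -1.   ]]
```

View pics/c1.png

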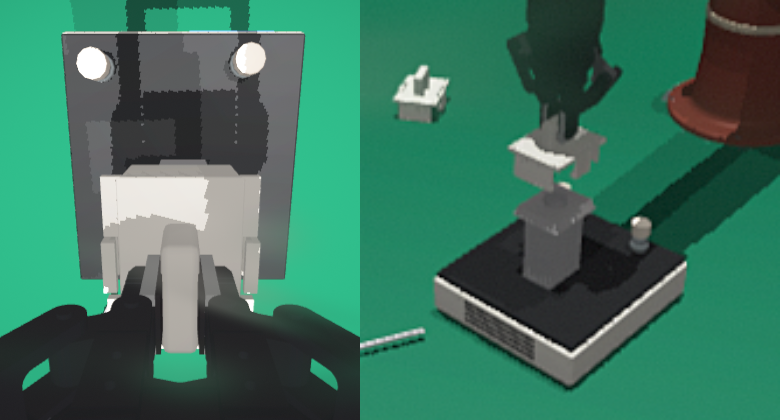

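The cover is held level above the port and square with it. The port's rim shows just behind the cover at (180,165) in the left half. I'll measure both positions more finely.

Run:
```python
from h import *
for f in('w1','t1','s1'):
  im,W=cloud(f);z=W[...,2];near=np.hypot(W[...,0]-.53,W[...,1]-.228)<.07
  a=np.radians(14.7);X=np.array([np.cos(a),np.sin(a)]);Y=np.array([-X[1],X[0]])
  D=W[...,:2]-np.array([.53,.2295]);p,q=D@X*1000,D@Y*1000
  for n,lo,hi in(('plate',.22,.238),('wall',.192,.215),('rim',.135,.17)):
    m=near&(z>lo)&(z<hi)
    if m.sum()<15: continue
    g=lambda s:np.percentile(s[m],[1,50,99]).round(1)
    c,s,an=cv2.minAreaRect((W[m][:,:2]*1000).astype(np.float32))
    print(f,n,m.sum(),g(p),g(q),g(z*1000),'rect',np.round(c,1),np.round(s,1),round(an,1))
```

```text
w1 plate 14220 [-42.2 -24.6  14.1] [-35.3  -1.4  31.5] [222.6 231.1 232.8] rect [529.3 227.3] [82.3 69.5] 14.8
w1 wall 748 [-42.4 -42.1   9.9] [-33.1  -1.3  29.4] [198.7 209.3 214.9] rect [515.2 223.7] [53.2 63.2] 14.4
t1 plate 243 [-42.7 -33.5 -14.3] [-28.   -3.9  30.3] [222.1 228.9 232.8] rect [502.4 223.5] [29.8 59. ] 15.8
s1 plate 438 [-41.3  15.8  41.6] [-35.3   8.9  32.5] [220.7 228.4 236.8] rect [530.  227.2] [86.5 71.5] 15.6
s1 wall 166 [-42.2  38.5  42.2] [-29.   10.4  32.8] [196.1 206.6 214.7] rect [535.1 246.2] [49.  96.5] 74.3
s1 rim 449 [-30.6  11.1  35.7] [-26.3   8.2  29.9] [142.4 154.3 163.5] rect [531.8 231.2] [68.4 59.5] 13.4
```

```bash
python3 -m crank '.001 .005 -.01 0;0 0 -.02 0;0 0 -.02 0;0 0 -.02 0;0 0 -.01 0'
python3 -m crank '0 0 -.004 0;0 0 -.004 0;0 0 0 0;0 0 0 0;0 0 0 0'
python3 -c "
from h import *
snap('wrist','w2');snap('scene','s2')
a=cv2.resize(cv2.imread('pics/s2.png')[150:290,250:390],(420,420));cv2.imwrite('pics/c2.png',np.hstack([cv2.imread('pics/w2.png')[:,120:440],a]))"
```

```text
t: 8.63
tool_pos: [0.5292, 0.2306, 0.1922]
tool_rot: [0.402, -3.112, 0.001]
contact_force: [0.1, 0.2, -1.6]
opening: 0.0125
grip_force: 61.0
t: 9.05
tool_pos: [0.5309, 0.2311, 0.192]
tool_rot: [-0.402, 3.115, 0.0]
contact_force: [0.4, 0.4, -0.4]
opening: 0.0127
grip_force: 61.0
```

View pics/c2.png

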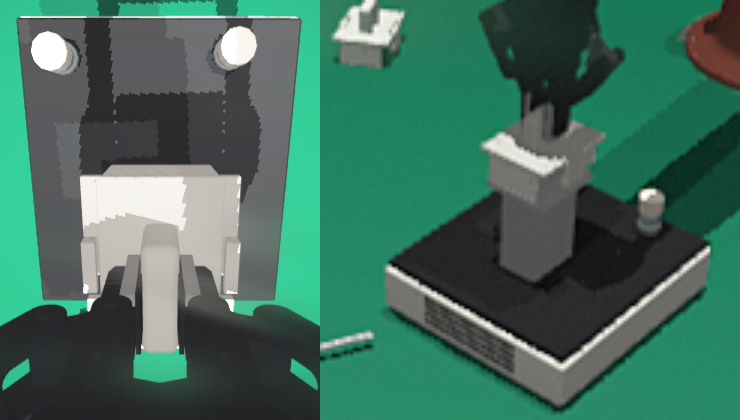

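The cover now stands squarely around the top of the rim, and no force shows. I'll feel down from here.

```bash
python3 -m crank '0 0 0 0;0 0 0 0;0 0 0 0;0 0 0 0;0 0 0 0'
python3 -m crank '0 0 -.002 0;0 0 -.002 0;0 0 -.002 0;0 0 0 0;0 0 0 0'
```

```text
t: 9.57
tool_pos: [0.5305, 0.2309, 0.1913]
tool_rot: [-0.402, 3.116, -0.0]
contact_force: [-0.2, 0.1, -1.5]
opening: 0.0129
grip_force: 61.0
t: 9.98
tool_pos: [0.5304, 0.2309, 0.1881]
tool_rot: [0.402, -3.115, 0.0]
contact_force: [-0.3, 0.2, -1.4]
opening: 0.0129
grip_force: 61.0
```

```bash
python3 -m crank '0 -.002 -.002 0;0 0 -.002 0;0 0 -.002 0;0 0 0 0;0 0 0 0'
python3 -m crank '0 0 -.002 0;0 0 -.002 0;0 0 -.002 0;0 0 0 0;0 0 0 0'
```

```text
t: 10.4
tool_pos: [0.5304, 0.23, 0.1852]
tool_rot: [0.402, -3.115, 0.0]
contact_force: [-0.3, 0.7, -2.1]
opening: 0.0128
grip_force: 61.0
t: 10.82
tool_pos: [0.5306, 0.2298, 0.1823]
tool_rot: [-0.402, 3.116, -0.001]
contact_force: [1.6, -0.0, -1.6]
opening: 0.0127
grip_force: 61.1
```

```bash
python3 -m crank '0 0 -.002 0;0 0 -.002 0;0 0 0 0;0 0 0 0;0 0 0 0'
python3 -m crank '0 0 -.002 0;0 0 -.002 0;0 0 0 0;0 0 0 0;0 0 0 0'
python3 -m crank '0 0 -.002 0;0 0 -.002 0;0 0 0 0;0 0 0 0;0 0 0 0'
```

```text
t: 11.23
tool_pos: [0.5309, 0.23, 0.1815]
tool_rot: [-0.402, 3.114, -0.0]
contact_force: [-1.7, -0.7, 6.3]
opening: 0.0126
grip_force: 62.0
t: 11.65
tool_pos: [0.5314, 0.2303, 0.1802]
tool_rot: [-0.402, 3.113, 0.001]
contact_force: [-1.0, -1.3, 7.3]
opening: 0.013
grip_force: 62.2
t: 12.07
tool_pos: [0.5318, 0.2304, 0.1788]
tool_rot: [-0.402, 3.112, 0.001]
contact_force: [-1.5, -1.6, 9.1]
opening: 0.0128
grip_force: 62.5
```

```bash
python3 -m crank '0 0 -.002 0;0 0 -.002 0;0 0 0 0;0 0 0 0;0 0 0 0'
python3 -m crank '0 0 -.002 0;0 0 -.002 0;0 0 0 0;0 0 0 0;0 0 0 0'
python3 -m crank '0 0 -.002 0;0 0 -.002 0;0 0 0 0;0 0 0 0;0 0 0 0'
```

```text
t: 12.48
tool_pos: [0.5322, 0.2306, 0.1774]
tool_rot: [-0.402, 3.111, 0.002]
contact_force: [-1.6, -0.5, 9.2]
opening: 0.0129
grip_force: 62.6
t: 12.9
tool_pos: [0.5324, 0.2305, 0.1747]
tool_rot: [-0.402, 3.11, 0.002]
contact_force: [1.3, 0.1, 7.4]
opening: 0.0126
grip_force: 62.2
t: 13.32
tool_pos: [0.5326, 0.2306, 0.174]
tool_rot: [-0.402, 3.11, 0.002]
contact_force: [-1.4, -0.9, 12.0]
opening: 0.0128
grip_force: 63.1
```

```bash
python3 -m crank '0 0 -.002 0;0 0 -.002 0;0 0 0 0;0 0 0 0;0 0 0 0'
python3 -m crank '0 0 -.002 0;0 0 -.002 0;0 0 0 0;0 0 0 0;0 0 0 0'
```

```text
t: 13.73
tool_pos: [0.5326, 0.2307, 0.1715]
tool_rot: [-0.402, 3.109, 0.002]
contact_force: [0.7, 0.4, 8.9]
opening: 0.0129
grip_force: 62.6
t: 14.15
tool_pos: [0.5315, 0.2304, 0.1672]
tool_rot: [-0.402, 3.112, 0.001]
contact_force: [2.7, 1.5, 3.2]
opening: 0.0127
grip_force: 61.7
```

```bash
python3 -m crank '0 0 -.001 0;0 0 -.001 0;0 0 0 0;0 0 0 0;0 0 0 0'
python3 -m crank '0 0 -.001 0;0 0 -.001 0;0 0 0 0;0 0 0 0;0 0 0 0'
```

```text
t: 14.57
tool_pos: [0.5314, 0.2304, 0.1666]
tool_rot: [-0.402, 3.113, 0.001]
contact_force: [2.2, 1.1, 7.3]
opening: 0.0128
grip_force: 62.3
t: 14.98
tool_pos: [0.5314, 0.2304, 0.1666]
tool_rot: [-0.402, 3.113, 0.001]
contact_force: [-0.1, 0.6, 11.7]
opening: 0.0128
grip_force: 62.8
```

```bash
python3 -m crank '0 0 -.001 0;0 0 -.001 0;0 0 0 0;0 0 0 0;0 0 0 0'
python3 -m crank '0 0 -.001 0;0 0 -.0005 0;0 0 0 0;0 0 0 0;0 0 0 0'
```

```text
t: 15.4
tool_pos: [0.5315, 0.2304, 0.1666]
tool_rot: [-0.402, 3.113, 0.001]
contact_force: [-1.9, 1.2, 16.0]
opening: 0.0126
grip_force: 63.4
t: 15.82
tool_pos: [0.5315, 0.2305, 0.1666]
tool_rot: [-0.403, 3.113, 0.001]
contact_force: [-3.6, 0.5, 17.9]
opening: 0.0127
grip_force: 63.9
```

```bash
python3 -m crank '0 0 .003 0;0 0 .003 0;0 0 .002 0;0 0 0 0;0 0 0 0'
python3 -m crank '0 0 0 0;0 0 0 0;0 0 0 0;0 0 0 0;0 0 0 0' 70 20
python3 -m crank '0 0 0 0;0 0 .01 0;0 0 .02 0;0 0 .04 0;0 0 .06 0'
python3 -m crank '0 0 .06 0;0 0 .06 0;0 0 .03 0;0 0 0 0;0 0 0 0'
python3 -m crank '0 0 0 0;0 0 0 0;0 0 0 0;0 0 0 0;0 0 0 0'
python3 - <<'E'
from h import *
snap('scene','s3');snap('top','t3');snap('wrist','w3')
cv2.imwrite('pics/c3.png',np.hstack([cv2.imread('pics/w3.png')[:,120:440],cv2.resize(cv2.imread('pics/s3.png')[150:290,250:390],(420,420))]))
for f in('w3','s3','t3'):
  im,W=cloud(f);z=W[...,2];near=np.hypot(W[...,0]-.53,W[...,1]-.23)<.06
  for n,lo,hi in(('plate',.15,.17),('bar',.18,.21)):
    m=near&(z>lo)&(z<hi)
    if m.sum()<15: continue
    P=W[m];c,s,a=cv2.minAreaRect((P[:,:2]*1000).astype(np.float32))
    k=np.linalg.lstsq(np.c_[P[:,:2]-P[:,:2].mean(0),np.ones(len(P))],P[:,2],rcond=None)[0]
    print(f,n,m.sum(),np.round(c,1),np.round(s,1),round(a,1),'z',np.median(z[m]),'slope',k[:2])
E
```

```text
t: 16.23
tool_pos: [0.5307, 0.2302, 0.1667]
tool_rot: [-0.403, 3.115, 0.001]
contact_force: [3.0, 0.9, 5.1]
opening: 0.0127
grip_force: 62.0
t: 16.65
tool_pos: [0.5297, 0.2297, 0.1655]
tool_rot: [0.402, -3.113, 0.001]
contact_force: [0.2, -0.5, 0.1]
opening: 0.0598
grip_force: 0.0
t: 17.07
tool_pos: [0.5289, 0.2295, 0.23]
tool_rot: [0.402, -3.11, 0.001]
contact_force: [0.1, -1.0, -0.9]
opening: 0.0594
grip_force: 0.0
t: 17.48
tool_pos: [0.5309, 0.2301, 0.3077]
tool_rot: [-0.402, 3.114, 0.001]
contact_force: [0.0, -0.7, -0.8]
opening: 0.0598
grip_force: 0.0
t: 17.9
tool_pos: [0.5302, 0.2299, 0.3055]
tool_rot: [0.402, -3.114, 0.0]
contact_force: [1.0, 0.1, -0.4]
opening: 0.0599
grip_force: 0.0
w3 plate 7181 [530.2 230.1] [82.4 69. ] 14.8 z 0.1652159556128788 slope [0.00425125 0.00230693]
w3 bar 1155 [529.8 229.9] [43.4 13.8] 14.7 z 0.1949560084487118 slope [0.05940724 0.0033685 ]
s3 plate 478 [531.2 230.6] [86.3 72.1] 15.1 z 0.16220967378731743 slope [-0.03544728 -0.05247404]
s3 bar 105 [532.  231.4] [46.9 14.4] 13.1 z 0.18992523230703168 slope [ 0.0473029  -0.37029667]
t3 plate 269 [509.5 232.5] [45.8 49.5] 16.3 z 0.1624999893799947 slope [0.01796391 0.01009917]
t3 bar 35 [514.4 223.4] [12.3 16. ] 44.2 z 0.1920929647224552 slope [0.04910831 0.2308566 ]
```

View pics/c3.png

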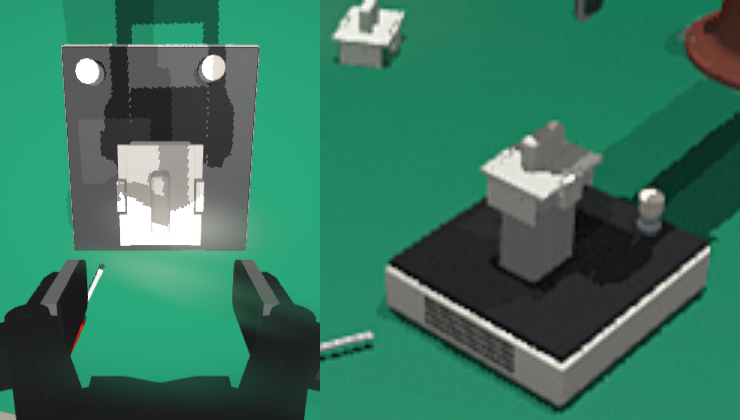

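The released cover sits level and centred at (160,195) in the left half. Its plate top is at about 0.163 m, which fits a clipped cover, and the vials have not moved.

```bash
python3 -c "
from h import *
print(ctrl.finish_job())"
```

```text
the job is handed in; nothing more can be done
None
```

I pressed the cover home on the port until the clips snapped (18 N peak force read), let go of it, and handed the job in at about 18 s; the last pictures show it level and centred, but no verdict came back and the clip joints can't be read directly.

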